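# Lower the ratchet hold-down arm onto the jar

### The job

The white jar stands in the hold-down stand, whose arm is propped up by a ratchet. Press the pawl's thumb tab down until the pawl tips right over and stays clear of the teeth, then push the arm down until the rubber pad rests on the jar's lid. Leave the jar standing in its place and do not disturb the other things.

Things in the scene. Friction and masses are not known exactly. Their poses are not given: they have to be found in the camera images.
- stand: Fixed hold-down stand of grey and bare metal. Origin: centre of the underside of its base plate (220 x 100 x 12 mm, x along the 220), z up. -x end: the jar's seat and the arm's paddle; +x end: the pawl. In this frame (mm) the arm's pivot is at (45, 0, 125) and the pawl's pivot at (91, 0, 169), both axes along y; the jar's seat is at (-40, 0, 12) between four pins 12 mm high. Aluminium cheeks, 45 mm wide over all in y, reach z = 144 at the arm's pivot and 180 at the pawl's
- hold_arm (a joint): hinge of the arm, rad: 0 = raised 0.62 rad above level, grows as the arm goes down; 0.62 = level, the pad flat on the jar's lid. Starts between 0 and 0.22. Friction holds the arm wherever it is left (about 2 to 3 N at the paddle push it down). With the pawl in, the arm goes down only to the next tooth (0.04, 0.28 or 0.52) and locks there; it can always be moved up
- paddle (a point): middle of the upper face of the light grey paddle at the arm's free end, where one pushes; the paddle is 46 mm along the arm, 64 mm wide, 8 mm thick, 157 mm from the arm's pivot, and level when the arm is at 0.31 (it slopes up to 0.31 rad either way at the ends of the stroke, rising towards the free end while the arm is high). It moves on an arc about the point lever_pivot
- lever_pivot (a point): the fixed axis of the arm, in the middle of the stand's width; the pad is 85 mm and the paddle 157 mm from it
- pawl (a joint): hinge of the pawl, rad: 0 = hook in the teeth, grows as the thumb tab is pressed down, stop at 0.80. The pawl carries a weight on an upright: let go below about 0.43 it falls back into the teeth, beyond about 0.5 it falls over to its stop and stays there. It needs under 1 N. At the start it reads 0 to 0.22 and drops at once until its hook rests on the teeth (0 to 0.13)
- thumb_tab (a point): middle of the upper face of the pawl's thumb tab, a light grey plate 30 mm long (away from the pivot), 34 mm wide, 5 mm thick, 66 mm from the pawl's pivot on its +x side; 25 degrees above level at 0 and 21 degrees below level at the stop, so about 50 mm of downward travel. The pawl's upright weight rises to 60 mm above the pivot as it swings and comes to 20 mm on the tab's side of it
- pawl_pivot (a point): the fixed axis of the pawl, in the middle of the stand's width
- jar: white screw-lid jar, 77 mm in diameter, 91 mm high, loose on the stand's seat; origin at the centre of its underside, z up
- hdpe_bottle: small white bottle, 50 mm in diameter, 124 mm high, a bystander; origin at the centre of its underside
- std_tube_2: upright 50 ml tube with orange cap, 34 mm in diameter, 116 mm high, a bystander; origin under its centre
- std_tube_3: upright 50 ml tube with orange cap, 34 mm in diameter, 115 mm high, a bystander; origin under its centre
- film_box: small carton behind the stand, 52 x 105 x 52 mm, a bystander; origin at the centre of its underside
- beaker: small clear beaker, 50 mm in diameter, 60 mm high, a bystander; origin at the centre of its underside
Mind the look-alikes: they are no part of the job. What is shaped like the jar but turquoise is not meant.

How it is judged:
By the outcome, as a careful person would: the job done as asked, in the order asked, and still so for the second after the job is handed in, with the robot touching nothing.
It also fails if it takes over 45 s, if anything falls off the work surface, if the arm or the gripper's body presses on something with over 40 N, if the wrist force passes 120 N, or if a joint passes its speed limit or range.

### The arm

A 6-joint arm with a two-finger parallel gripper is mounted at the origin on a cart in front of the work surface, level with it; the furniture and walls round the work are solid. World frame = base frame: x ahead of the robot, y to its left, z up, the work surface at z = 0. Lengths are in m, angles in degrees, forces in N, time in s.
With the tool pointing down it reaches from about 0.25 to 0.725 m from the base axis. Payload 9.7 kg.
Tool frame: the origin (TCP) lies at the very end of the fingers, on their centre line; the grasp point (between the pads) lies 19 mm behind it (bot.grip_depth is the distance from the TCP to the grasp point, in m); z points along the fingers, y is the direction in which the jaws open and shut (so a half turn about z gives the same grasp; the last joint's range is limited). The gripper opens to 85 mm and grips with 20 to 120 N. Pads are 22 mm wide; open, the fingers measure 114 mm over their backs; the gripper's body (76 mm by 85 mm) begins 54 mm behind the grasp point. The pads swing forward as they close: fully open they stand 13 mm farther back than shut.
Start: joints at [-64.973, 4.979, 10.078, 95.1, 0, 90], TCP at [0.233, -0.498, 0.231] pointing down, gripper open.
Joint ranges: [-179.16, 179.16], [-48.56, 103.87], [-65.8, 70.77], [-126.05, 130.52], [-82.76, 87.17], [-180, 180]. Speed limits (degrees/s): [127.2, 127.2, 147.25, 180, 180, 180].

### API

Orientations are given as [roll, pitch, yaw] about the fixed x, y, z axes, in that order (R = Rz(yaw) Ry(pitch) Rx(roll)).
In Python, from workcell import telemetry, optics, order, bot gives the robot as it stands. The module is installed in compiled form; this text tells all that it offers.
- The arm moves only by the shell command python3 -m inch 'ROWS' [FORCE]. ROWS is JSON, a list of rows, each a list of 7 numbers: the shift along the tool's x, y, z in m, then the turn, a rotation vector about the tool's x, y, z in rad, then the closure, from 0 (fully open) to 1 (shut). In form: [[tx, ty, tz, rx, ry, rz, grip], ...]. A call has 1 to 12 rows; each row is the pose to reach, as a shift and turn from the pose commanded when the call began, along the tool's axes at that moment; what a row does not reach only later rows make up. A row lasts 1/12 s, in which the tool goes at most 41.7 mm and 7.16 degrees, less where a joint would pass 70% of its speed; a pose out of reach is approached as far as the arm can. A call with a gripper value outside its range is refused whole. The fingers move at their own pace and stop on an object; FORCE is the grip in N (left out, the last holds). Time passes only in rows, so rows that repeat a pose let the fingers close. It gives the time, the measured TCP pose, the force and the opening at its end, in the units of the state.
- telemetry.get_obs(): the state, without advancing time (a new reading comes with each control period).
- optics.camera(name): name is "scene" or "top" or "wrist"; returns (picture, depth): 480x640x3 uint8, red, green, blue; 480x640 float32, m along the optical axis (not along the pixel's ray), 0 where there is no reading.
- optics.camera_info(name): a dict with "camera_matrix" (3x3 intrinsics, pixels), "xyz" and "attitude" of the camera in the world; the wrist camera has in their place "mount" (4x4, takes a point from camera to tool coordinates, whose origin is the TCP and whose axes are the flange's). Camera axes: x right, y down, z forward; pixel columns grow to the right and rows downward; lengths in m; the calibration is good to about 2 mm. A picture is of the moment at which its call begins: read the wrist's pose just before it. camera_info takes no time and is no camera call.
- order.job_done(): hands the job in, once; it reports no verdict.
The state is a dict: "time": time; "q": joint angles; "qd": joint speeds; "joint_efforts": joint torques, N m; "ee_pos": TCP position; "tcp_rot": TCP orientation; "wrist_force": force on the tool from outside, world axes, zero at the start; "torque": the same for the moment, N m; "opening": finger opening in m.
Only numpy, scipy, OpenCV 4.12 (cv2) and the standard library are available. Lean on these libraries where they do the work, as an engineer would, in place of code of your own. Each camera call takes 0.05 s, during which the arm holds its last target. There are 200 camera calls.

## Working session

There is one attempt and no reset: what is moved stays moved. The work goes in short steps, Python scripts to look and compute and a shell command to move; the robot and the scene stay as the last step left them, time stands still between calls to the robot, and variables do not carry over. Pictures are saved under pics/ and viewed, about 8 in all and at most 12, crops included, and the job is handed in when it is done.

```bash
mkdir -p pics; cat > h.py <<'E'
import numpy as np,cv2
from scipy.spatial.transform import Rotation as R
from workcell import telemetry, optics, order, bot
def T(name):
    i=optics.camera_info(name);K=np.array(i["camera_matrix"])
    M=np.eye(4)
    if "mount" in i:
        o=telemetry.get_obs();M[:3,:3]=R.from_euler('xyz',o["tcp_rot"],degrees=True).as_matrix();M[:3,3]=o["ee_pos"];M=M@np.array(i["mount"])
    else:
        M[:3,:3]=R.from_euler('xyz',i["attitude"],degrees=True).as_matrix();M[:3,3]=i["xyz"]
    return K,M
def cloud(name):
    K,M=T(name);im,d=optics.camera(name)
    v,u=np.mgrid[:480,:640]
    P=np.stack([(u-K[0,2])/K[0,0]*d,(v-K[1,2])/K[1,1]*d,d],-1)@M[:3,:3].T+M[:3,3]
    P[d==0]=np.nan
    return im,d,P
def save(n,im): cv2.imwrite(f'pics/{n}.png',im[...,::-1])
E
python3 - <<'E'
from h import *
for n in("scene","top"):
    print(n,optics.camera_info(n))
    im,d,P=cloud(n);save(n,im);np.savez(f'{n}.npz',im=im,P=P)
print(telemetry.get_obs())
E
```

```text
scene {'camera_matrix': array([[475.7661833 ,   0.        , 321.61630432],
       [  0.        , 475.7661833 , 244.92517174],
       [  0.        ,   0.        ,   1.        ]]), 'xyz': array([-0.18707994,  0.67483635,  1.06799094]), 'attitude': array([-132.38219163,    0.5829655 , -132.47075127])}
top {'camera_matrix': array([[562.21875056,   0.        , 328.54072492],
       [  0.        , 562.21875056, 242.89478396],
       [  0.        ,   0.        ,   1.        ]]), 'xyz': array([0.3776614 , 0.02491659, 1.45397025]), 'attitude': array([-172.86417065,   -0.45279019,  -88.66037892])}
{'time': 0.1, 'q': array([-6.49724462e+01,  5.00748301e+00,  1.00398949e+01,  9.50986046e+01,
       -4.85990106e-04,  9.00026005e+01]), 'qd': array([-0.04057973, -0.02215007,  0.18383367,  0.05589416, -0.1063864 ,
       -0.01319324]), 'joint_efforts': array([ 1.84475255e-03, -5.21561229e+01,  4.65653837e+01,  1.60939875e-02,
        5.69144049e-05, -4.26060424e-06]), 'ee_pos': array([ 0.2325956 , -0.49818296,  0.23066649]), 'tcp_rot': array([-1.79933807e+02,  4.88994061e-04,  2.50249539e+01]), 'wrist_force': array([-0.13294605,  0.36982059, -0.20446521]), 'torque': array([-0.00546949, -0.02582087, -0.01619503]), 'opening': 0.0852134260823392}
```

View pics/scene.png

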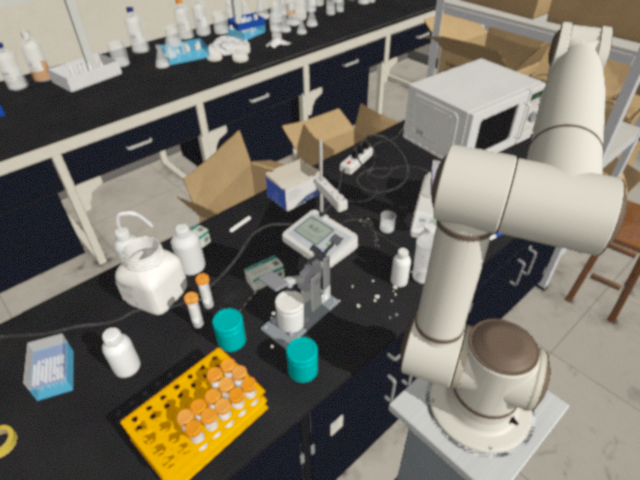

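View pics/top.png

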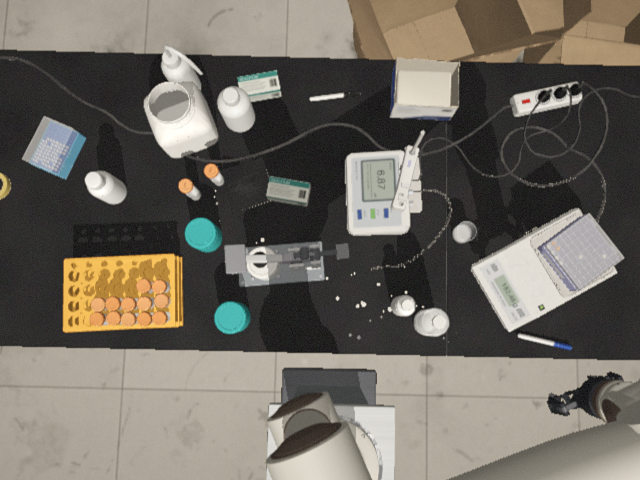

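The scene view shows the stand at (305,300), with the white jar at (290,312). In the top view the paddle is at (236,259), the stand body at (225-325, 240-287) and the thumb tab at (342,251). Two turquoise jars are at (203,235) and (231,318). Next I measure the stand.

```bash
python3 - <<'E'
from h import *
z=np.load('top.npz');im,P=z['im'],z['P']
def st(n,m):
    p=P[m];p=p[~np.isnan(p[:,0])];print(n,len(p),np.median(p,0).round(4),p.min(0).round(3),p.max(0).round(3))
v,u=np.mgrid[:480,:640]
box=lambda a,b,c,d:(u>=a)&(u<=b)&(v>=c)&(v<=d)
H=P[...,2]
st('base',box(225,330,240,290)&(H>.006)&(H<.018))
st('paddle',box(222,246,240,280)&(H>.12))
st('tab',box(334,352,238,265)&(H>.12))
m=box(225,330,240,290)&(H>.006)&(H<.018)
r=cv2.minAreaRect((P[m][:,:2]*1000).astype(np.float32));print('base rect',r)
for n,b in dict(paddle=(222,246,240,280),tab=(334,352,238,265)).items():
    mm=box(*b)&(H>.12);print(n,cv2.minAreaRect((P[mm][:,:2]*1000).astype(np.float32)))
p=P[box(200,370,225,300)&(H>.11)]
print('tall',cv2.minAreaRect((p[:,:2]*1000).astype(np.float32)))
c=im[215:305,205:375];save('crop',cv2.resize(c,None,fx=4.5,fy=4.5,interpolation=cv2.INTER_CUBIC))
for vv in range(240,290,4): print(vv,[ '%3.0f'%(1000*H[vv,uu]) for uu in range(222,354,5)])
E
```

```text
base 1334 [0.4777 0.1268 0.0124] [0.431 0.013 0.006] [0.565 0.281 0.018]
paddle 610 [0.4938 0.2236 0.2189] [0.462 0.2   0.194] [0.526 0.249 0.23 ]
tab 200 [ 0.5185 -0.0118  0.1923] [ 0.502 -0.026  0.183] [0.537 0.006 0.199]
base rect ((498.7724609375, 147.224853515625), (129.56417846679688, 269.3085632324219), 1.3811309337615967)
paddle ((494.3470458984375, 224.7449951171875), (64.13288116455078, 45.743160247802734), 5.830719470977783)
tab ((519.53955078125, -9.864313125610352), (34.17807388305664, 31.57563018798828), 1.5973833799362183)
tall ((502.07684326171875, 110.81008911132812), (63.19940948486328, 275.4053649902344), 3.9140942096710205)
240 [' -2', '  2', ' -0', ' -2', ' -2', ' -3', '  8', '  2', '  5', ' -3', ' -0', ' -0', ' -3', '  3', ' -0', '  4', '  2', '  3', ' -1', ' -2', ' -6', ' -1', '  0', ' -7', '  1', '  5', ' -3']
244 ['  7', '218', '219', '218', '216', ' -0', '  5', '  1', '  0', ' -2', ' -4', '  8', '  9', ' 13', ' 16', '  7', '  9', ' 11', '183', '184', '  1', '  4', '  4', '190', '192', '195', ' -0']
248 [' -2', '222', '216', '218', '214', ' 11', ' 14', '102',
[... 1373 characters left out ...]
' 48', ' 21', ' 10', ' 13', ' 13', ' 17', ' 13', ' 11', ' 15', ' 19', '  9', '  0', ' -3', '  3', ' -2', '  0', '  5']
280 [' -2', '  2', '  5', ' -4', ' 17', ' 15', ' 17', '  6', ' 15', ' 22', '  8', '  9', ' 12', ' 16', ' 15', ' 14', ' 15', ' 13', '  2', ' -0', '  9', '  3', ' -2', ' -2', '  2', ' -5', '  0']
284 [' -1', ' -2', '  2', ' -3', ' 12', '  9', ' 14', ' 16', ' 11', '  2', ' -1', '  0', '  4', ' -0', ' -4', 'nan', '  3', '  2', ' -3', '  4', '  0', ' -5', '  2', '  4', '  2', '  2', '  1']
288 ['  8', ' -4', ' -1', '  6', ' -3', ' -2', 'nan', '  3', ' -3', ' -5', '  2', '  5', ' -2', '  2', ' -1', ' -1', '  6', '  3', ' -0', '  3', ' -1', '  2', '  6', '  2', '  3', ' -5', '  1']
```

View pics/crop.png

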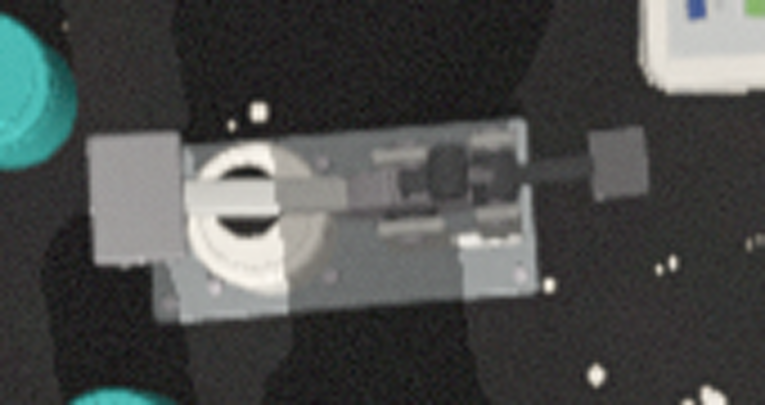

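The heights fit. The paddle is at (0.494, 0.225, 0.219) and the tab at (0.5195, -0.010, 0.192). They are 236 mm apart, as the geometry needs, and the stand's +x points at -83.8°. I'll lift, turn tool x to lie along the stand, shut the fingers and go above the tab's outer half.

```bash
python3 -m inch '[[0,0,-0.04,0,0,0,1],[0,0,-0.08,0,0,0,1],[0,0,-0.13,0,0,0,1],[0,0,-0.13,0,0,0,1],[0.463,-0.3126,-0.13,0,0,-1.2427,1],[0.463,-0.3126,-0.13,0,0,-1.2427,1],[0.463,-0.3126,-0.13,0,0,-1.2427,1],[0.463,-0.3126,-0.13,0,0,-1.2427,1],[0.463,-0.3126,-0.13,0,0,-1.2427,1],[0.463,-0.3126,-0.13,0,0,-1.2427,1],[0.463,-0.3126,-0.13,0,0,-1.2427,1],[0.463,-0.3126,-0.13,0,0,-1.2427,1]]'
```

```text
time: 1.1
ee_pos: [0.4045, -0.2105, 0.3612]
tcp_rot: [-180.0, -0.0, 82.7]
wrist_force: [0.8, -0.8, 0.0]
opening: -0.0002
```

```bash
python3 -m inch '[[0.205,0.091,0,0,0,-0.236,1],[0.205,0.091,0,0,0,-0.236,1],[0.205,0.091,0,0,0,-0.236,1],[0.205,0.091,0,0,0,-0.236,1],[0.205,0.091,0,0,0,-0.236,1],[0.205,0.091,0,0,0,-0.236,1],[0.205,0.091,0,0,0,-0.236,1],[0.205,0.091,0,0,0,-0.236,1],[0.205,0.091,0,0,0,-0.236,1]]'; python3 - <<'E'
from h import *
im,d,P=cloud('wrist');save('w1',im);np.savez('w1.npz',im=im,P=P)
o=telemetry.get_obs();print(o['ee_pos'],o['tcp_rot'],o['q'])
E
```

```text
time: 1.85
ee_pos: [0.5213, -0.022, 0.3612]
tcp_rot: [-180.0, 0.0, 95.8]
wrist_force: [-0.7, -0.4, 0.4]
opening: 0.0
[ 0.52121642 -0.02231455  0.3614515 ] [-1.79999831e+02  1.13908957e-02  9.57920728e+01] [-2.44530305e+00  6.47835288e+00  2.67162456e+01  1.10236428e+02
 -1.12976500e-02  8.17626240e+01]
```

View pics/w1.png

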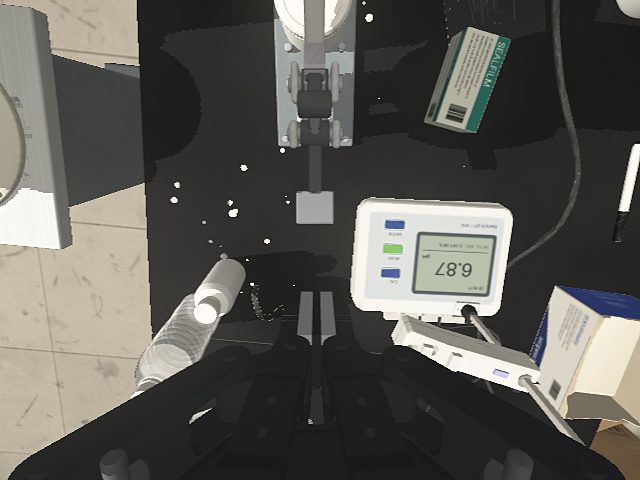

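The wrist view shows the tab at (315,208), aligned with the closed fingers at (316,315), and the stand's arm straight up the picture. Nothing lies beneath the tool. Next I get the tab's position from this view.

```bash
python3 - <<'E'
from h import *
z=np.load('w1.npz');P=z['P'];H=P[...,2];v,u=np.mgrid[:480,:640]
m=(u>290)&(u<340)&(v>190)&(v<230)&(H>.16)&(H<.22)
p=P[m];print(m.sum(),np.median(p,0),p.min(0),p.max(0),cv2.minAreaRect((p[:,:2]*1000).astype(np.float32)))
m=(u>270)&(u<360)&(v>0)&(v<148)&(H>.005)&(H<.02)
p=P[m];print('base',p.min(0),p.max(0),cv2.minAreaRect((p[:,:2]*1000).astype(np.float32)))
E
```

```text
1242 [ 0.51903133 -0.01368098  0.19236314] [ 0.50115855 -0.02922527  0.18522957] [0.53692288 0.00128739 0.19823408] ((519.100341796875, -13.86784553527832), (33.37864303588867, 27.942007064819336), 5.756781578063965)
base [0.44796118 0.02452733 0.00657976] [0.56284164 0.20139493 0.01996086] ((505.4615783691406, 112.75160217285156), (100.23947143554688, 168.21006774902344), 6.0425591468811035)
```

Both views agree to within 4 mm, and the TCP is already about 9 mm outboard of the tab's centre. I'll press down.

```bash
python3 -m inch '[[0,0,0.04,0,0,0,1],[0,0,0.08,0,0,0,1],[0,0,0.12,0,0,0,1],[0,0,0.15,0,0,0,1],[0,0,0.16,0,0,0,1],[0,0,0.168,0,0,0,1],[0,0,0.176,0,0,0,1],[0,0,0.183,0,0,0,1],[0,0,0.19,0,0,0,1]]'; python3 -m inch '[[0,0,0.006,0,0,0,1],[0,0,0.012,0,0,0,1],[0,0,0.018,0,0,0,1],[0,0,0.021,0,0,0,1],[0,0,0.021,0,0,0,1]]'; python3 -c "
from h import *
im,d,P=cloud('scene');save('s2',cv2.resize(im[200:360,220:400],None,fx=4,fy=3.7,interpolation=cv2.INTER_CUBIC))
print(telemetry.get_obs()['ee_pos'])"
```

```text
time: 2.65
ee_pos: [0.5224, -0.0217, 0.1724]
tcp_rot: [179.9, 0.0, 95.8]
wrist_force: [-0.2, 0.3, -0.7]
opening: 0.0001
time: 3.07
ee_pos: [0.5214, -0.0214, 0.1495]
tcp_rot: [-179.9, -0.0, 95.9]
wrist_force: [0.4, 0.1, 0.5]
opening: -0.0002
[ 0.52155109 -0.02140209  0.15002608]
```

View pics/s2.png

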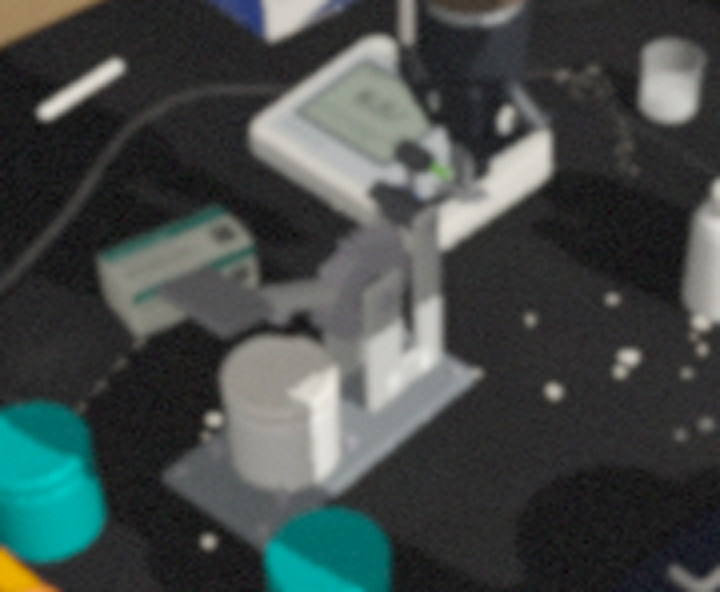

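In this crop the fingers stand at the tab (470,180), the pawl's weight leans tab-ward at (415,155), and the jar is standing. I'll lift clear and check that the pawl stays tipped.

```bash
python3 -m inch '[[0,0,-0.03,0,0,0,1],[0,0,-0.07,0,0,0,1],[0,0,-0.11,0,0,0,1],[0,0,-0.15,0,0,0,1],[0,0,-0.18,0,0,0,1],[0,0,-0.18,0,0,0,1],[0,0,-0.18,0,0,0,1]]'; python3 - <<'E'
from h import *
im,d,P=cloud('wrist');save('w2',im);H=P[...,2];v,u=np.mgrid[:480,:640]
m=(u>270)&(u<360)&(v>150)&(v<260)&(H>.1)&(H<.22)&(P[...,1]<0.005)&(P[...,0]>.49)&(P[...,0]<.55)
p=P[m];print('tab',m.sum(),np.median(p,0),p.min(0),p.max(0))
im,d,P=cloud('top');H=P[...,2]
m=(u>=222)&(u<=246)&(v>=236)&(v<=280)&(H>.12)
p=P[m];print('paddle',np.median(p,0),cv2.minAreaRect((p[:,:2]*1000).astype(np.float32)))
m=(u>=325)&(u<=360)&(v>=236)&(v<=270)&(H>.12)&(H<.25)
p=P[m];print('tabtop',m.sum(),np.median(p,0))
o=telemetry.get_obs();print(o['ee_pos'],o['wrist_force'],o['time'])
E
```

```text
time: 3.7
ee_pos: [0.5224, -0.0215, 0.3324]
tcp_rot: [179.8, 0.0, 95.8]
wrist_force: [-0.2, -0.3, -0.5]
opening: -0.0003
tab 1051 [ 0.51847963 -0.01158553  0.14876177] [ 0.50093222 -0.02883369  0.14054755] [0.53669221 0.00493706 0.15694192]
paddle [0.49415019 0.22353788 0.21898875] ((494.2659606933594, 224.35389709472656), (63.305137634277344, 46.48655319213867), 4.487210750579834)
tabtop 0 [nan nan nan]
[ 0.52171977 -0.02147438  0.32949581] [-0.80425804 -0.4919771  -0.58040865] 3.8
  return _methods._mean(a, axis=axis, dtype=dtype,
  ret = um.true_divide(
```

View pics/w2.png

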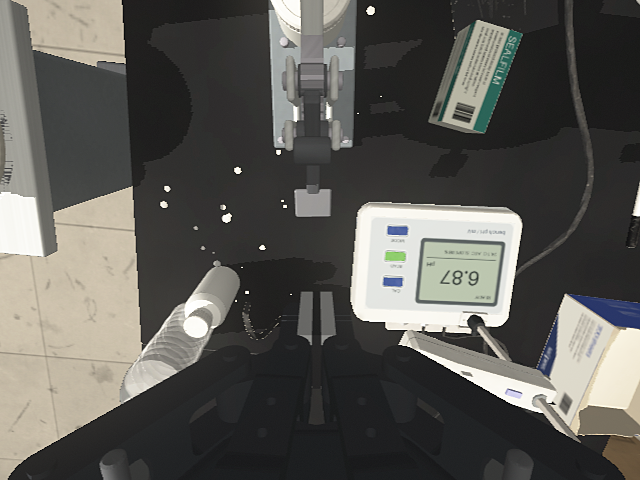

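The tab now sits at z = 0.149, about 20 mm below the pawl pivot, and the weight is over on its side at (313,150). So the pawl is at its stop and stays there with the robot clear. The paddle is unmoved at (0.494, 0.224, 0.219), which puts the lever pivot near (0.507, 0.095). I'll go over the paddle.

```bash
python3 -m inch '[[0.04,0,0,0,0,0,1],[0.08,0,0,0,0,0,1],[0.12,-0.001,0,0,0,0,1],[0.16,-0.002,0,0,0,0,1],[0.2,-0.0025,0,0,0,0,1],[0.235,-0.0025,0,0,0,0,1],[0.247,-0.0025,0,0,0,0,1],[0.247,-0.0025,0.04,0,0,0,1],[0.247,-0.0025,0.08,0,0,0,1],[0.247,-0.0025,0.095,0,0,0,1],[0.247,-0.0025,0.1,0,0,0,1],[0.247,-0.0025,0.1,0,0,0,1]]'
```

```text
time: 4.8
ee_pos: [0.4932, 0.2233, 0.2284]
tcp_rot: [-179.8, 0.1, 95.8]
wrist_force: [-0.1, -0.1, 0.1]
opening: -0.0001
```

```bash
python3 -m inch '[[0,0,0.006,0,0,0,1],[0.003,0,0.013,0,0,0,1],[0.007,0,0.02,0,0,0,1],[0.011,0,0.027,0,0,0,1],[0.015,0,0.034,0,0,0,1],[0.018,0,0.041,0,0,0,1],[0.0205,0,0.048,0,0,0,1],[0.0225,0,0.054,0,0,0,1],[0.0245,0,0.06,0,0,0,1],[0.026,0,0.065,0,0,0,1],[0.027,0,0.07,0,0,0,1],[0.027,0,0.07,0,0,0,1]]'
```

```text
time: 5.8
ee_pos: [0.4908, 0.2508, 0.159]
tcp_rot: [-179.9, 0.0, 95.9]
wrist_force: [0.1, 1.4, 0.1]
opening: -0.0004
```

```bash
python3 -c "
from h import *
im,d,P=cloud('scene');save('s3',cv2.resize(im[230:350,230:380],None,fx=5,fy=5,interpolation=cv2.INTER_CUBIC))
print(telemetry.get_obs()['wrist_force'])"
```

```text
[-0.30523237 -0.24236574 -0.02798045]
```

View pics/s3.png

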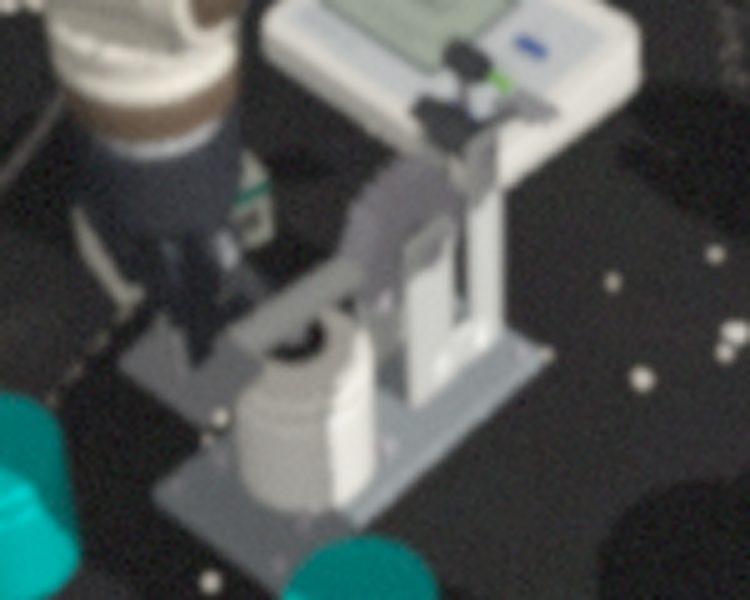

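The finger is on the paddle at (195,365), the arm has come well down, the pad at (300,345) is just above the lid, the pawl is out and the jar is in place. I'll go on gently and watch the force.

```bash
python3 -m inch '[[0.0005,0,0.003,0,0,0,1],[0.001,0,0.006,0,0,0,1],[0.001,0,0.009,0,0,0,1],[0.0015,0,0.011,0,0,0,1],[0.0015,0,0.011,0,0,0,1]]'
```

```text
time: 6.27
ee_pos: [0.4909, 0.2523, 0.1488]
tcp_rot: [-180.0, 0.0, 95.8]
wrist_force: [0.1, 0.0, 1.0]
opening: 0.0002
```

```bash
python3 -m inch '[[0,0,0.002,0,0,0,1],[0,0,0.004,0,0,0,1],[0,0,0.006,0,0,0,1],[0,0,0.006,0,0,0,1]]'; python3 -m inch '[[0,0,0.002,0,0,0,1],[0,0,0.004,0,0,0,1],[0,0,0.004,0,0,0,1]]'
```

```text
time: 6.6
ee_pos: [0.4912, 0.2526, 0.143]
tcp_rot: [180.0, -0.0, 95.9]
wrist_force: [0.1, 3.0, 1.9]
opening: -0.0003
time: 6.85
ee_pos: [0.4913, 0.2526, 0.1392]
tcp_rot: [180.0, -0.0, 95.9]
wrist_force: [-0.7, 4.3, 2.8]
opening: -0.0001
```

```bash
python3 -m inch '[[0.002,0,0.0,0,0,0,1],[0.003,0,0.002,0,0,0,1],[0.003,0,0.003,0,0,0,1],[0.003,0,0.003,0,0,0,1]]';  python3 - <<'E'
from h import *
im,d,P=cloud('scene');save('s4',cv2.resize(im[230:350,230:380],None,fx=5,fy=5,interpolation=cv2.INTER_CUBIC))
print(telemetry.get_obs()['wrist_force'])
E
```

```text
time: 7.18
ee_pos: [0.4912, 0.2545, 0.1382]
tcp_rot: [179.9, 0.1, 95.8]
wrist_force: [-3.8, -4.9, 14.6]
opening: -0.0001
[-4.1529276  -5.40968513 15.80634152]
```

View pics/s4.png

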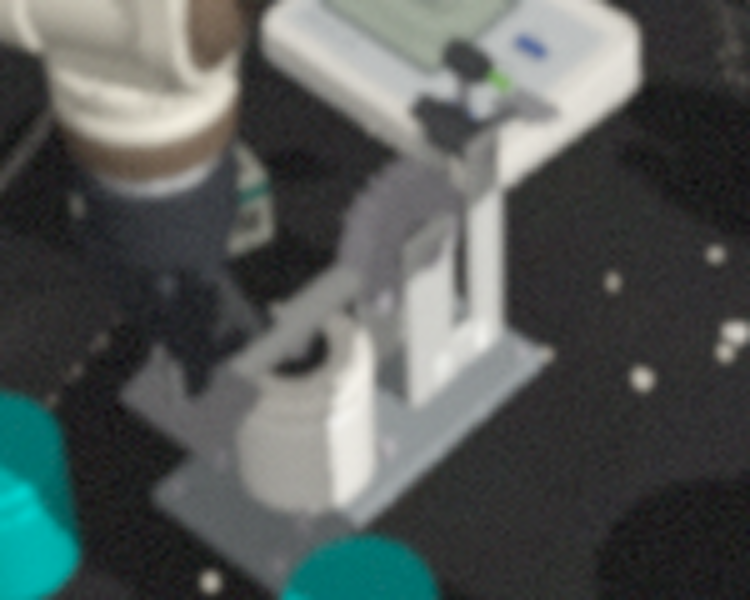

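The force jumped from 3 to 15 N, and the descent stopped at 0.138. The arm is level and the pad is on the lid (300,355). I'll back off straight up and check clear of the scene.

```bash
python3 -m inch '[[0,0,-0.004,0,0,0,1],[0,0,-0.02,0,0,0,1],[0,0,-0.05,0,0,0,1],[0,0,-0.09,0,0,0,1],[0,0,-0.13,0,0,0,1],[-0.03,0,-0.17,0,0,0,1],[-0.07,0.0,-0.2,0,0,0,1],[-0.11,0,-0.2,0,0,0,1],[-0.11,0,-0.2,0,0,0,1],[-0.11,0,-0.2,0,0,0,1]]'; python3 - <<'E'
from h import *
im,d,P=cloud('wrist');save('w5',im);H=P[...,2];v,u=np.mgrid[:480,:640]
ex=np.array([.1045,-.9945]);ey=np.array([.9945,.1045]);o=np.array([.5185,-.0117])-.1526*ex
S=np.stack([(P[...,:2]-o)@ex,(P[...,:2]-o)@ey,H],-1)*1000
def q(n,a):
    m=(S[...,0]>a[0])&(S[...,0]<a[1])&(abs(S[...,1])<a[2])&(S[...,2]>a[3])&(S[...,2]<a[4]);p=S[m]
    if len(p):print(n,len(p),np.median(p,0).round(1),p.min(0).round(),p.max(0).round())
q('paddle',(-140,-85,36,112,200));q('lid',(-85,5,45,94,112));q('armbar',(-80,20,8,112,200));q('tab',(135,172,20,100,220))
for x in range(-135,15,10):
    m=(abs(S[...,0]-x)<3)&(abs(S[...,1])<7)&(H>.08);print(x,np.nanmedian(S[m][:,2]).round(1) if m.any() else None,end=' ')
im2,_,P=cloud('top');save('t5',cv2.resize(im2[200:340,190:480],None,fx=2.6,fy=2.6))
b=telemetry.get_obs();print(b['time'],b['ee_pos'],b['wrist_force'])
E
```

```text
time: 8.07
ee_pos: [0.5026, 0.1432, 0.3371]
tcp_rot: [179.9, 0.1, 95.6]
wrist_force: [-0.4, 0.3, -0.6]
opening: 0.0001
paddle 3736 [-110.    -0.3  136.8] [-133.  -32.  127.] [-86.  31. 145.]
lid 2835 [-39.2 -11.2 102.5] [-75. -39.  98.] [ -1.  36. 111.]
armbar 1848 [-2.930e+01  1.000e-01  1.321e+02] [-80.  -8. 130.] [ 20.   8. 165.]
-135 129.1 -125 132.2 -115 135.5 -105 138.9 -95 142.0 -85 131.9 -75 131.8 -65 132.0 -55 131.8 -45 131.9 -35 131.8 -25 132.1 -15 411.5 -5 375.1 5 384.7 8.1667 [0.50216045 0.14564901 0.33554927] [-0.15257285 -0.18099745  0.16546521]
```

View pics/w5.png

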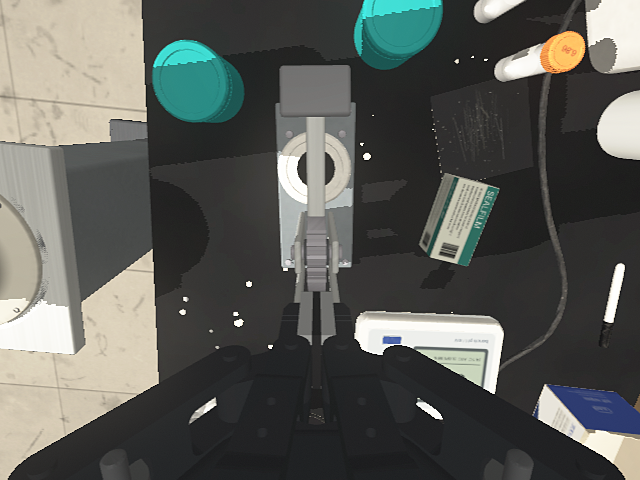

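The arm bar is level to 0.3 mm over 60 mm, the pad is on the lid, and the jar is centred at stand x = -39 against -40 for the seat. I'll make a last numeric check of the pawl and hand in.

```bash
python3 - <<'E'
from h import *
im,d,P=cloud('scene')
m=(abs(P[...,0]-.519)<.018)&(abs(P[...,1]+.012)<.014)&(P[...,2]>.12)&(P[...,2]<.22)
print('tab scene',m.sum(),np.median(P[m],0) if m.any() else None)
order.job_done();print(telemetry.get_obs()['time'])
E
```

```text
tab scene 57 [ 0.51500137 -0.0107562   0.14896602]
the job is handed in; nothing more can be done
the job is handed in; nothing more can be done
```

The job is done and handed in at about 8.2 s of robot time. I pressed the pawl's thumb tab over to its stop first, then pushed the paddle down until the pad rested on the jar's lid. The robot was then lifted clear and was touching nothing.

What the last checks showed:
- **Pawl:** the thumb tab was still down at z = 0.149 m when I handed in. It started at 0.192 m, so the pawl is over at its stop and staying there.
- **Arm:** the bar is level to 0.3 mm over 60 mm. The wrist force rose from about 3 to 16 N when the pad met the lid, far below the limits.
- **Jar:** its lid is centred at x = -39 mm in the stand's frame, against -40 mm for the seat, at a height of 102.5 mm (103 expected).
- **Other things:** the robot touched only the tab and the paddle. The things in the last wrist view stood where they were. I saved a last top view but did not view it, and I did not measure the bystanders one by one.

No check failed. The two camera views of the tab differed by about 4 mm in y before the press, which did not matter. I viewed eight pictures.

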